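Load a lock case under the marking head

TASK

Load the flat mortice lock case into the bench marking machine: lay it on the machine's base in front of the tunnel, keyhole end first, and push it flat through the low tunnel under the marking head until you feel the hidden spring stop inside give by two or three millimetres. Press no harder than that, and leave the case in the tunnel resting against the stop. Handle case and machine gently and leave the padlock, oil bottle and lock cylinder where they stand.

Things in the scene. Friction and masses are not known exactly. Their poses are not given: they have to be found in the camera images.
- case_center (a point): Centre (half-way up) of the loose mortice lock case: a flat steel box 110 x 54 x 14 mm, 0.15 to 0.3 kg, lying flat on the desk. x runs along the 110 mm length towards the keyhole end, y across the 54 mm width, z up. Upper face: black keyhole 30 mm from the centre towards +x, round brass follower with square hole 26 mm towards -x (tail).
- case_nose (a point): Middle of the end face at the keyhole end (goes in first), 55 mm along +x from the case's centre, half-way up (7 mm above its underside). Axes as the case.
- case_tail (a point): Middle of the other end face (the one to push on), 55 mm along -x from the case's centre, half-way up. Axes as the case.
- marker: Bench marking machine of grey and bare steel, fixed. Origin on the desk top; x = loading direction, into the tunnel and away from the robot; z up. In this frame: steel base 8 mm thick, x -130 to +110 mm, y +-55 mm; tunnel from x = -10 mm on; its roof is 94 mm wide with its top at z = 39 mm; the marking head, 60 x 60 mm, stands on it at x = 40 to 100 mm, up to z = 89 mm.
- mouth (a point): Centre of the tunnel's mouth, on its floor (the base's top): x = -10, y = 0, z = 8 mm in the machine's frame, same axes. The tunnel is 58 mm wide and 17 mm high. Two low guides, 10 mm above the base, flare outwards in front of it: 57 mm apart at the mouth, 85 mm apart 38 mm before it.
- tunnel (a point): Point on the tunnel floor at x = 48, y = 0, z = 8 mm in the machine's frame. Near it is the hidden spring stop, not measured: its free face is 28 to 63 mm from the machine's origin along x, other in each run (case tail then at x = -82 to -47 mm). It yields 2.5 N per mm, no preload, 8 mm travel; press it in by 1.5 to 4.5 mm (4 to 11 N). Sliding the case takes 1 to 3 N.
- padlock: Brass padlock 18 x 42 x 69 mm standing on the desk, origin at its underside. Bystander.
- oil_bottle: Small oil bottle, 33 mm wide, 98 mm tall, standing, origin at its underside. Bystander.
- lock_cylinder: Nickel lock cylinder 17 x 72 x 38 mm on the desk, origin at its underside. Bystander.
Mind the look-alikes: they are no part of the job. Leave any green or purple look-alike of the part that bears case_center alone.

How it is judged:
On the way, in this order (a step that is already met when the one before it is completed fails the run):
1. the case's keyhole end has entered the mouth of the tunnel, low over the base (x of case_nose in the frame of marker above -0.006 m and y of case_nose in the frame of marker between -0.008 and 0.008 m and z of case_nose in the frame of marker between 0.01 and 0.021 m), for 0.1 s.
2. the case presses the hidden stop in with at least 2.5 N (1 mm) (contact force between case and stop_pad_c0 above 2.5 N), for 0.05 s.
At the end, for the whole second after the job is handed in: The case lies flat (within 0.06 rad) and at rest in the tunnel, keyhole end in, lengthwise with it (within 0.12 rad), its nose within about 3 mm of the spring stop's face, released (x of case_nose in the frame of marker above 0.022 m and y of case_nose in the frame of marker between -0.008 and 0.008 m and z of case_nose in the frame of marker between 0.01 and 0.021 m and horizontal distance between case_nose and stop_pad_c0 below 0.0055 m and angle between case_center's own z axis and vertical below 0.06 rad and angle between the x axis of case_center and the x axis of marker, either way round below 0.12 rad and linear speed of case below 0.01 m/s); the robot touches nothing.
It fails at once if the stop is pressed with more than 13 N (5.2 mm of its 8 mm travel) (contact force between case and stop_pad_c0 above 13 N).
It fails at once if the case is forced against the machine with more than 90 N (contact force between case and marker above 90 N).
It fails at once if the robot strikes the machine with more than 40 N (contact force between any of the fingers, the arm and marker above 40 N).
It fails at once if a bystander is shifted by more than 20 mm (distance of any of padlock, oil_bottle, lock_cylinder from where it was at the start of the episode above 0.02 m).
It also fails if it takes over 58 s, if anything falls off the work surface, if the arm or the gripper's body presses on something with over 40 N, if the wrist force passes 120 N, or if a joint passes its speed limit or range.

ROBOT

A 6-joint arm with a two-finger parallel gripper is mounted at the origin on a cart in front of the work surface, level with it; the furniture and walls round the work are solid. World frame = base frame: x ahead of the robot, y to its left, z up, the work surface at z = 0. Lengths are in m, angles in rad, forces in N, time in s.
With the tool pointing down it reaches from about 0.3 to 0.775 m from the base axis. Payload 14.6 kg.
Tool frame: the origin (TCP) lies at the very end of the fingers, on their centre line; the grasp point (between the pads) lies manip.hold_point_z behind it (manip.hold_point_z is the distance from the TCP to the grasp point, in m); z points along the fingers, y is the line along which they close (so a half turn about z gives the same grasp; the last joint's range is limited). The gripper opens to 85 mm and grips with 20 to 120 N. Pads are 22 mm wide; open, the fingers measure 114 mm over their backs; the gripper's body (76 mm by 85 mm) begins 54 mm behind the grasp point. The pads swing forward as they close: fully open they stand 13 mm farther back than shut.
Start: joints at [-1.402, 0.3, 1.521, -0, 1.321, -0.067], TCP at [0.128, -0.535, 0.231] pointing down, gripper open.
Joint ranges: [-3.03, 3.03], [-0.79, 2.21], [0.23, 2.52], [-1.04, 4.18], [0, 3.07], [-2.55, 2.55]. Speed limits (rad/s): [2.22, 2.22, 2.57, 3.14, 3.14, 3.14].

INTERFACE

Orientations are given as a unit quaternion [w, x, y, z].
In Python, from rig import readout, eyes, manip gives the robot as it stands.
- The arm moves only by the shell command python3 -m handwheel 'ROWS'. ROWS is JSON, a list of rows, each an object of numbers: "grip": the opening in per cent of the stroke, from 0 (shut) to 100 (fully open); "dx", "dy", "dz": the shift along the tool's x, y, z in m; "wx", "wy", "wz": the turn, a rotation vector about the tool's x, y, z in rad. In form: [{"grip": .., "dx": .., "dy": .., "dz": .., "wx": .., "wy": .., "wz": ..}, ...]. A call has 1 to 20 rows; each row shifts and turns the commanded pose from where the row before left it, along the tool's axes as they then stand; what a row does not reach is not made up. A row lasts 1/12 s, in which the tool goes at most 41.7 mm and 7.16 degrees, less where a joint would pass 70% of its speed; a pose out of reach is approached as far as the arm can. A call is refused whole if a number of a shift passes 0.0417 or a number of a turn 0.125, either way. A call with a gripper value outside its range is refused whole. The fingers move at their own pace and stop on an object; the grip force is fixed at half the most. Time passes only in rows, so rows that do not move let the fingers close. It gives the time, the measured TCP pose, the force, the opening and the grip force at its end, in the units of the state.
- readout.sense(): the state, without advancing time (a new reading comes with each control period).
- eyes.capture(name): name is "scene" or "top"; returns the picture (480x640x3 uint8, blue, green, red); there is no depth.
- eyes.camera_params(name): a dict with "vfov" (degrees; the focal length in pixels is half the picture's height over the tangent of half this angle, whatever the lens; pixels are square), "cx", "cy" (the principal point, pixels), "T" (4x4, takes a point from camera to world coordinates). Camera axes: x right, y down, z forward; pixel columns grow to the right and rows downward; lengths in m; the calibration is good to about 2 mm. A picture is of the moment at which its call begins. camera_params takes no time and is no camera call.
- manip.finish_job(): hands the job in; it is judged then, once.
The state is a dict: "t": time; "q": joint angles; "joint_velocities": joint speeds; "tau": joint torques, N m; "eef_pos": TCP position; "eef_rot": TCP orientation; "force": force on the tool from outside, world axes, zero at the start; "wrist_torque": the same for the moment, N m; "grip_width": opening from 0.0 (shut) to 1.0 (fully open); "grasp_force": force on a finger pad.
Only numpy, scipy, OpenCV 4.12 (cv2) and the standard library are available. Lean on these libraries where they do the work, as an engineer would, in place of code of your own. Each camera call takes 0.05 s, during which the arm holds its last target. There are 200 camera calls.

## Working session

There is one attempt and no reset: what is moved stays moved. The work goes in short steps, Python scripts to look and compute and a shell command to move; the robot and the scene stay as the last step left them, time stands still between calls to the robot, and variables do not carry over. Pictures are saved under pics/ and viewed, at most 10 in all, crops included, and the job is handed in when it is done.

```bash
mkdir -p pics; cat > h.py <<'E'
import numpy as np, cv2
from rig import readout, eyes, manip
def ray(name,u,v):
    p=eyes.camera_params(name); f=240/np.tan(np.radians(p["vfov"])/2)
    T=np.array(p["T"]); d=T[:3,:3]@np.array([(u-p["cx"])/f,(v-p["cy"])/f,1]); return T[:3,3],d
def onz(name,u,v,z):
    o,d=ray(name,u,v); return o+d*(z-o[2])/d[2]
def proj(name,P):
    p=eyes.camera_params(name); f=240/np.tan(np.radians(p["vfov"])/2)
    T=np.array(p["T"]); c=T[:3,:3].T@(np.array(P)-T[:3,3]); return f*c[0]/c[2]+p["cx"],f*c[1]/c[2]+p["cy"]
E
python3 - <<'E'
from h import *
for n in("top","scene"):
    cv2.imwrite(f"pics/{n}0.png",eyes.capture(n)); p=eyes.camera_params(n); print(n,p["vfov"],p["cx"],p["cy"],np.round(p["T"],3).tolist())
print(manip.hold_point_z, readout.sense())
E
```

```text
top 50.00924059640201 321.5409297866997 243.6465265825639 [[0.014, -0.989, 0.145, 0.385], [-1.0, -0.013, 0.007, -0.012], [-0.005, -0.145, -0.989, 1.047], [0.0, 0.0, 0.0, 1.0]]
scene 57.61016732501792 321.1275959495001 236.84395596473988 [[-0.645, -0.552, 0.528, -0.05], [-0.764, 0.468, -0.444, 0.501], [-0.002, -0.69, -0.724, 0.872], [0.0, 0.0, 0.0, 1.0]]
0.0187 {'t': 0.1, 'q': array([-1.40157928e+00,  3.00471167e-01,  1.52151710e+00, -2.50663573e-05,
        1.32071462e+00, -6.65918760e-02]), 'joint_velocities': array([-0.00058866,  0.00041016, -0.00168591,  0.0007415 , -0.0002625 ,
       -0.00057728]), 'tau': array([-1.32222913e-04, -5.44377708e+01, -3.62372410e+01, -1.34217980e-04,
        2.99124804e-03, -3.67160638e-06]), 'eef_pos': array([ 0.1284562 , -0.53457073,  0.23074835]), 'eef_rot': array([-5.53763525e-04,  9.93056799e-01,  1.17634544e-01, -4.05975794e-05]), 'force': array([-1.12658065, -0.15179798,  0.27272251]), 'wrist_torque': array([0.00464892, 0.01738115, 0.02495598]), 'grasp_force': 0.0, 'grip_width': 1.000516188064951}
```

View pics/top0.png

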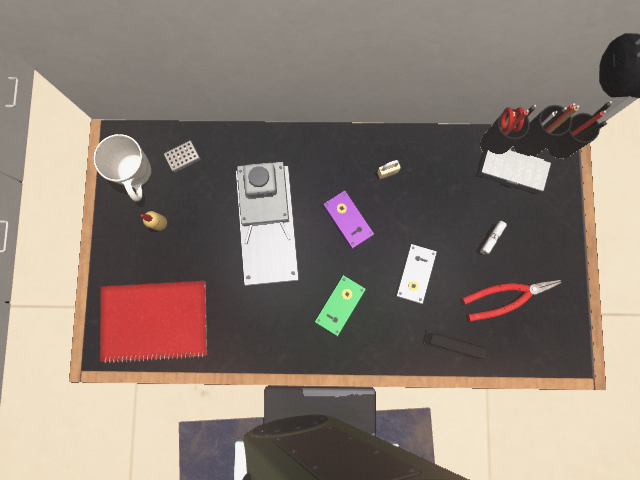

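View pics/scene0.png

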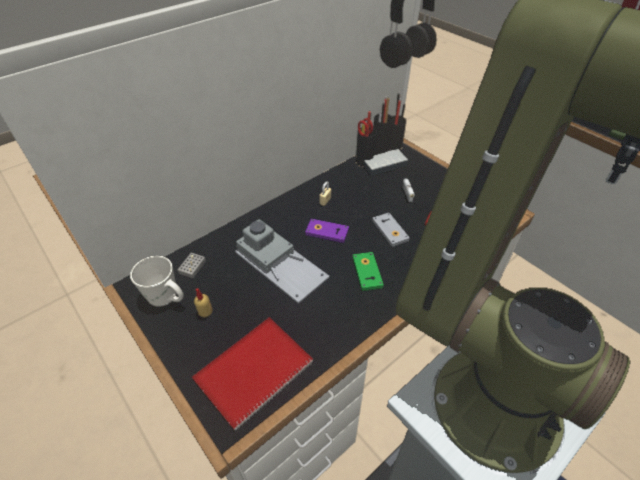

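Top view: the machine is at about (266,225) with its loading plate towards the robot. Candidates for the case are steel (417,274), green (341,305), purple (349,219) and a white box (516,170). By the description I choose the steel one, with its keyhole at (421,260) and brass follower at (413,286).

```bash
python3 - <<'E'
from h import *
im=cv2.imread("pics/top0.png")
a=cv2.resize(im[235:315,385:450],None,fx=6,fy=6,interpolation=cv2.INTER_CUBIC)
b=cv2.resize(im[150:295,225:310],None,fx=3.3,fy=3.3,interpolation=cv2.INTER_CUBIC)
H=max(a.shape[0],b.shape[0]);c=np.zeros((H,a.shape[1]+b.shape[1],3),np.uint8);c[:a.shape[0],:a.shape[1]]=a;c[:b.shape[0],a.shape[1]:]=b
cv2.imwrite("pics/crop.png",c);print(c.shape)
g=cv2.cvtColor(im,cv2.COLOR_BGR2GRAY)
def blob(x0,x1,y0,y1,th):
    m=np.zeros_like(g);m[y0:y1,x0:x1]=(g[y0:y1,x0:x1]>th)*255
    m=cv2.morphologyEx(m,cv2.MORPH_CLOSE,np.ones((9,9)))
    cs,_=cv2.findContours(m,0,1);return max(cs,key=cv2.contourArea)
cs=blob(385,450,235,315,100)
r=cv2.minAreaRect(cs);bx=cv2.boxPoints(r);print(r)
P=np.array([onz("top",u,v,.014) for u,v in bx]);print("case",P.round(4).tolist(),P.mean(0),[np.linalg.norm(P[i]-P[i-1]).round(4) for i in range(4)])
for k in((421,260),(413,286)):print(onz("top",*k,.014))
mc=blob(225,310,225,295,150)
r=cv2.minAreaRect(mc);bx=cv2.boxPoints(r);print("plate",r)
P=np.array([onz("top",u,v,.008) for u,v in bx]);print(P.round(4).tolist(),[np.linalg.norm(P[i]-P[i-1]).round(4) for i in range(4)])
for k,z in(((390,175),0),((154,230),0),((493,238),0)):print(onz("top",*k,z))
E
```

```text
(480, 670, 3)
((416.3730773925781, 273.46539306640625), (27.27650260925293, 55.0792350769043), 15.255118370056152)
case [[0.4321, -0.155, 0.014], [0.5398, -0.1851, 0.014], [0.5258, -0.2382, 0.014], [0.4186, -0.2073, 0.014]] [ 0.4790808  -0.19639448  0.014     ] [np.float64(0.054), np.float64(0.1118), np.float64(0.0548), np.float64(0.1116)]
[ 0.50603579 -0.20599132  0.014     ]
[ 0.45341036 -0.18923384  0.014     ]
plate ((268.6293640136719, 252.68234252929688), (59.59318542480469, 53.917640686035156), 85.60128784179688)
[[0.574, 0.1642, 0.008], [0.5841, 0.054, 0.008], [0.4621, 0.0421, 0.008], [0.4523, 0.1505, 0.008]] [np.float64(0.1225), np.float64(0.1107), np.float64(0.1226), np.float64(0.1088)]
[ 0.68613615 -0.14625652  0.        ]
[0.56276917 0.34204521 0.        ]
[ 0.5551781  -0.35721391  0.        ]
```

View pics/crop.png

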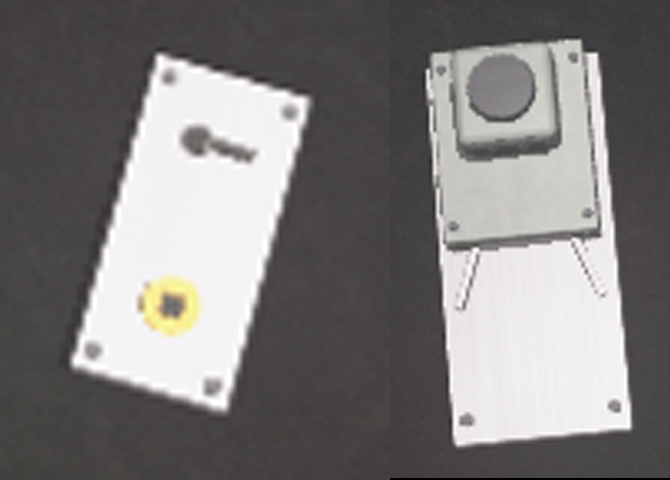

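The crop confirms the choice: bare steel, keyhole end pointing away from the robot, and a measured size of 111.7 x 54.4 mm. Next I refine the machine pose from its corners in the crop (base front corners at (455,445) and (631,428), roof front edge at (445,247) to (600,236)), then work out the first move.

```bash
cat >> h.py <<'E'
def need(x,y,z,hdg):
    s=readout.sense(); w,a,b,c=s["eef_rot"]; h0=2*np.arctan2(b,a); h=np.radians(hdg)
    turn=-((h-h0+np.pi)%(2*np.pi)-np.pi); d=np.array([x,y,z])-s["eef_pos"]
    print("pos",s["eef_pos"].round(4),"hdg",np.degrees(h0).round(2),"wz",turn.round(4),"after-turn dx,dy,dz",round(d[0]*np.cos(h)+d[1]*np.sin(h),4),round(d[0]*np.sin(h)-d[1]*np.cos(h),4),round(-d[2],4),"F",s["force"].round(2),"w",round(float(s["grip_width"]),3),"t",round(s["t"],2))
E
python3 - <<'E'
from h import *
pts=[((455,445),.008,(-.13,.055)),((631,428),.008,(-.13,-.055)),((597,53),.008,(.11,-.055)),((445,247),.039,(-.01,.047)),((600,236),.039,(-.01,-.047)),((431,55),.039,(.11,.047)),((581,40),.039,(.11,-.047))]
W=[];M=[]
for (x,y),z,m in pts:
    W.append(onz("top",225+(x-390)/3.3-.35,150+y/3.3-.35,z)[:2]);M.append(m)
W=np.array(W);M=np.array(M);Mc=M-M.mean(0);Wc=W-W.mean(0)
th=np.arctan2((Mc[:,0]*Wc[:,1]-Mc[:,1]*Wc[:,0]).sum(),(Mc*Wc).sum());R=np.array([[np.cos(th),-np.sin(th)],[np.sin(th),np.cos(th)]])
t=W.mean(0)-R@M.mean(0);print("machine",t,np.degrees(th));print((W-M@R.T-t).round(4).tolist())
need(.4597,-.1909,.1,-15.6)
E
```

```text
machine [0.5853933  0.11030132] 6.366099806364076
[[0.0021, -0.0007], [0.0018, 0.0012], [0.0003, 0.001], [-0.0007, -0.0006], [-0.0032, -0.0006], [-0.0003, -0.0009], [-0.0001, 0.0006]]
pos [ 0.1285 -0.5346  0.2307] hdg 13.51 wz 0.5081 after-turn dx,dy,dz 0.2266 -0.4201 0.1307 F [-1.13 -0.15  0.27] w 1.001 t 0.1
```

```bash
python3 -m handwheel '[{"grip":76,"wz":0.124},{"grip":76,"wz":0.124},{"grip":76,"wz":0.124},{"grip":76,"wz":0.124},{"grip":76,"wz":0.012,"dx":0.0151,"dy":-0.028,"dz":0.0087},{"grip":76,"dx":0.0151,"dy":-0.028,"dz":0.0087},{"grip":76,"dx":0.0151,"dy":-0.028,"dz":0.0087},{"grip":76,"dx":0.0151,"dy":-0.028,"dz":0.0087},{"grip":76,"dx":0.0151,"dy":-0.028,"dz":0.0087},{"grip":76,"dx":0.0151,"dy":-0.028,"dz":0.0087},{"grip":76,"dx":0.0151,"dy":-0.028,"dz":0.0087},{"grip":76,"dx":0.0151,"dy":-0.028,"dz":0.0087},{"grip":76,"dx":0.0151,"dy":-0.028,"dz":0.0087},{"grip":76,"dx":0.0151,"dy":-0.028,"dz":0.0087},{"grip":76,"dx":0.0151,"dy":-0.028,"dz":0.0087},{"grip":76,"dx":0.0151,"dy":-0.028,"dz":0.0087},{"grip":76,"dx":0.0151,"dy":-0.028,"dz":0.0087},{"grip":76,"dx":0.0151,"dy":-0.028,"dz":0.0087},{"grip":76,"dx":0.0151,"dy":-0.028,"dz":0.0087},{"grip":76}]'
python3 - <<'E'
from h import *
need(.4597,-.1909,.03,-15.6)
E
```

```text
pos [ 0.1285 -0.5346  0.2307] hdg 13.51 wz 0.5081 after-turn dx,dy,dz 0.2266 -0.4201 0.2007 F [-1.13 -0.15  0.27] w 1.001 t 0.1schema error: expected keys grip, dx, dy, dz, wx, wy, wz
```

Every row needs all its keys, so I'll write them out in full.

```bash
python3 -m handwheel '[{"grip":76,"dx":0,"dy":0,"dz":0,"wx":0,"wy":0,"wz":0.124},{"grip":76,"dx":0,"dy":0,"dz":0,"wx":0,"wy":0,"wz":0.124},{"grip":76,"dx":0,"dy":0,"dz":0,"wx":0,"wy":0,"wz":0.124},{"grip":76,"dx":0,"dy":0,"dz":0,"wx":0,"wy":0,"wz":0.124},{"grip":76,"dx":0.0151,"dy":-0.028,"dz":0.0087,"wx":0,"wy":0,"wz":0.012},{"grip":76,"dx":0.0151,"dy":-0.028,"dz":0.0087,"wx":0,"wy":0,"wz":0},{"grip":76,"dx":0.0151,"dy":-0.028,"dz":0.0087,"wx":0,"wy":0,"wz":0},{"grip":76,"dx":0.0151,"dy":-0.028,"dz":0.0087,"wx":0,"wy":0,"wz":0},{"grip":76,"dx":0.0151,"dy":-0.028,"dz":0.0087,"wx":0,"wy":0,"wz":0},{"grip":76,"dx":0.0151,"dy":-0.028,"dz":0.0087,"wx":0,"wy":0,"wz":0},{"grip":76,"dx":0.0151,"dy":-0.028,"dz":0.0087,"wx":0,"wy":0,"wz":0},{"grip":76,"dx":0.0151,"dy":-0.028,"dz":0.0087,"wx":0,"wy":0,"wz":0},{"grip":76,"dx":0.0151,"dy":-0.028,"dz":0.0087,"wx":0,"wy":0,"wz":0},{"grip":76,"dx":0.0151,"dy":-0.028,"dz":0.0087,"wx":0,"wy":0,"wz":0},{"grip":76,"dx":0.0151,"dy":-0.028,"dz":0.0087,"wx":0,"wy":0,"wz":0},{"grip":76,"dx":0.0151,"dy":-0.028,"dz":0.0087,"wx":0,"wy":0,"wz":0},{"grip":76,"dx":0.0151,"dy":-0.028,"dz":0.0087,"wx":0,"wy":0,"wz":0},{"grip":76,"dx":0.0151,"dy":-0.028,"dz":0.0087,"wx":0,"wy":0,"wz":0},{"grip":76,"dx":0.0151,"dy":-0.028,"dz":0.0087,"wx":0,"wy":0,"wz":0},{"grip":76,"dx":0,"dy":0,"dz":0,"wx":0,"wy":0,"wz":0}]'
python3 - <<'E'
from h import *
need(.4597,-.1909,.03,-15.6)
E
```

```text
t: 1.77
eef_pos: [0.4611, -0.1874, 0.0991]
eef_rot: [-0.001, 0.991, -0.134, -0.001]
force: [0.6, -0.6, 0.3]
grip_width: 0.757
grasp_force: 0.0
pos [ 0.4611 -0.1874  0.0991] hdg -15.4 wz 0.0034 after-turn dx,dy,dz -0.0004 0.0038 0.0691 F [ 0.62 -0.6   0.3 ] w 0.757 t 1.77
```

```bash
python3 -m handwheel '[{"grip":76,"dx":0,"dy":0,"dz":0.023,"wx":0,"wy":0,"wz":0.003},{"grip":76,"dx":0,"dy":0,"dz":0.023,"wx":0,"wy":0,"wz":0},{"grip":76,"dx":0,"dy":0,"dz":0.023,"wx":0,"wy":0,"wz":0},{"grip":76,"dx":0,"dy":0,"dz":0,"wx":0,"wy":0,"wz":0},{"grip":76,"dx":0,"dy":0,"dz":0,"wx":0,"wy":0,"wz":0}]'
python3 - <<'E'
from h import *
need(.4597,-.1909,.001,-15.6)
im=eyes.capture("scene");cv2.imwrite("pics/s1.png",cv2.resize(im[170:290,330:490],None,fx=4,fy=4))
E
```

```text
t: 2.18
eef_pos: [0.4587, -0.1909, 0.0315]
eef_rot: [-0.0, 0.991, -0.137, -0.001]
force: [0.1, 0.8, 0.3]
grip_width: 0.758
grasp_force: 0.0
pos [ 0.4587 -0.1909  0.0315] hdg -15.78 wz -0.0032 after-turn dx,dy,dz 0.001 -0.0002 0.0305 F [0.12 0.81 0.31] w 0.758 t 2.18
```

View pics/s1.png

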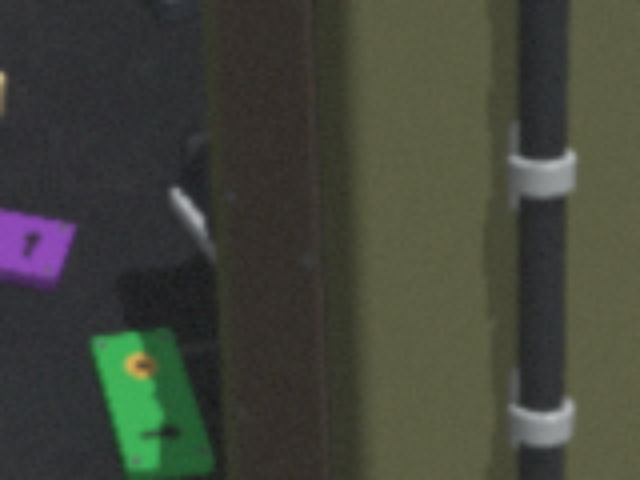

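The arm hides the grasp; only the case's far corner shows, at about (190,215) in the crop. The pose numbers match, so I go down and close.

```bash
python3 -m handwheel '[{"grip":76,"dx":0,"dy":0,"dz":0.012,"wx":0,"wy":0,"wz":0},{"grip":76,"dx":0,"dy":0,"dz":0.012,"wx":0,"wy":0,"wz":0},{"grip":76,"dx":0,"dy":0,"dz":0.006,"wx":0,"wy":0,"wz":0},{"grip":76,"dx":0,"dy":0,"dz":0,"wx":0,"wy":0,"wz":0},{"grip":76,"dx":0,"dy":0,"dz":0,"wx":0,"wy":0,"wz":0}]'; python3 -m handwheel '[{"grip":50,"dx":0,"dy":0,"dz":0,"wx":0,"wy":0,"wz":0},{"grip":50,"dx":0,"dy":0,"dz":0,"wx":0,"wy":0,"wz":0},{"grip":50,"dx":0,"dy":0,"dz":0,"wx":0,"wy":0,"wz":0},{"grip":50,"dx":0,"dy":0,"dz":0,"wx":0,"wy":0,"wz":0},{"grip":50,"dx":0,"dy":0,"dz":0,"wx":0,"wy":0,"wz":0},{"grip":50,"dx":0,"dy":0,"dz":0,"wx":0,"wy":0,"wz":0}]'
```

```text
t: 2.65
eef_pos: [0.4596, -0.1911, 0.0027]
eef_rot: [0.0, 0.991, -0.137, 0.0]
force: [-0.3, -0.5, -0.6]
grip_width: 0.761
grasp_force: 0.0
t: 3.15
eef_pos: [0.4599, -0.1912, 0.0033]
eef_rot: [0.0, 0.991, -0.137, 0.001]
force: [-3.2, 1.4, 10.8]
grip_width: 0.609
grasp_force: 61.8
```

```bash
python3 -m handwheel '[{"grip":50,"dx":0,"dy":0,"dz":-0.005,"wx":0,"wy":0,"wz":0},{"grip":50,"dx":0,"dy":0,"dz":-0.015,"wx":0,"wy":0,"wz":0},{"grip":50,"dx":0,"dy":0,"dz":-0.025,"wx":0,"wy":0,"wz":0},{"grip":50,"dx":0,"dy":0,"dz":-0.025,"wx":0,"wy":0,"wz":0},{"grip":50,"dx":0,"dy":0,"dz":0,"wx":0,"wy":0,"wz":0},{"grip":50,"dx":0,"dy":0,"dz":0,"wx":0,"wy":0,"wz":0}]'
python3 - <<'E'
from h import *
need(.4711,.0979,.05,6.2)
E
```

```text
t: 3.65
eef_pos: [0.4599, -0.1911, 0.0732]
eef_rot: [0.0, 0.991, -0.137, 0.001]
force: [-2.0, 0.7, -2.4]
grip_width: 0.606
grasp_force: 63.6
pos [ 0.4599 -0.1911  0.0732] hdg -15.77 wz -0.3834 after-turn dx,dy,dz 0.0424 -0.2861 0.0232 F [-1.97  0.69 -2.41] w 0.606 t 3.65
```

```bash
python3 -m handwheel '[{"grip":50,"dx":0,"dy":0,"dz":0,"wx":0,"wy":0,"wz":-0.096},{"grip":50,"dx":0,"dy":0,"dz":0,"wx":0,"wy":0,"wz":-0.096},{"grip":50,"dx":0,"dy":0,"dz":0,"wx":0,"wy":0,"wz":-0.096},{"grip":50,"dx":0,"dy":0,"dz":0,"wx":0,"wy":0,"wz":-0.096},{"grip":50,"dx":0.0035,"dy":-0.0238,"dz":0,"wx":0,"wy":0,"wz":0},{"grip":50,"dx":0.0035,"dy":-0.0238,"dz":0,"wx":0,"wy":0,"wz":0},{"grip":50,"dx":0.0035,"dy":-0.0238,"dz":0,"wx":0,"wy":0,"wz":0},{"grip":50,"dx":0.0035,"dy":-0.0238,"dz":0,"wx":0,"wy":0,"wz":0},{"grip":50,"dx":0.0035,"dy":-0.0238,"dz":0,"wx":0,"wy":0,"wz":0},{"grip":50,"dx":0.0035,"dy":-0.0238,"dz":0,"wx":0,"wy":0,"wz":0},{"grip":50,"dx":0.0035,"dy":-0.0238,"dz":0,"wx":0,"wy":0,"wz":0},{"grip":50,"dx":0.0035,"dy":-0.0238,"dz":0,"wx":0,"wy":0,"wz":0},{"grip":50,"dx":0.0035,"dy":-0.0238,"dz":0,"wx":0,"wy":0,"wz":0},{"grip":50,"dx":0.0035,"dy":-0.0238,"dz":0,"wx":0,"wy":0,"wz":0},{"grip":50,"dx":0.0035,"dy":-0.0238,"dz":0,"wx":0,"wy":0,"wz":0},{"grip":50,"dx":0.0035,"dy":-0.0238,"dz":0,"wx":0,"wy":0,"wz":0},{"grip":50,"dx":0,"dy":0,"dz":0,"wx":0,"wy":0,"wz":0},{"grip":50,"dx":0,"dy":0,"dz":0,"wx":0,"wy":0,"wz":0},{"grip":50,"dx":0,"dy":0,"dz":0,"wx":0,"wy":0,"wz":0}]'
python3 - <<'E'
from h import *
need(.4711,.0979,.05,6.2)
a=eyes.capture("top")[150:310,210:320];b=eyes.capture("scene")[190:330,210:370]
a=cv2.resize(a,None,fx=3.5,fy=3.5,interpolation=2);b=cv2.resize(b,None,fx=2.6,fy=2.6,interpolation=2)
c=np.zeros((560,a.shape[1]+b.shape[1],3),np.uint8);c[:a.shape[0],:a.shape[1]]=a;c[:b.shape[0],a.shape[1]:]=b;cv2.imwrite("pics/m1.png",c);print(a.shape,c.shape)
E
```

```text
t: 5.23
eef_pos: [0.4696, 0.0973, 0.0711]
eef_rot: [0.0, 0.999, 0.055, -0.001]
force: [0.9, -0.9, -1.0]
grip_width: 0.609
grasp_force: 63.6
pos [0.4696 0.0973 0.0711] hdg 6.25 wz 0.0009 after-turn dx,dy,dz 0.0016 -0.0004 0.0211 F [ 0.89 -0.86 -0.95] w 0.609 t 5.23
(560, 385, 3) (560, 801, 3)
```

View pics/m1.png

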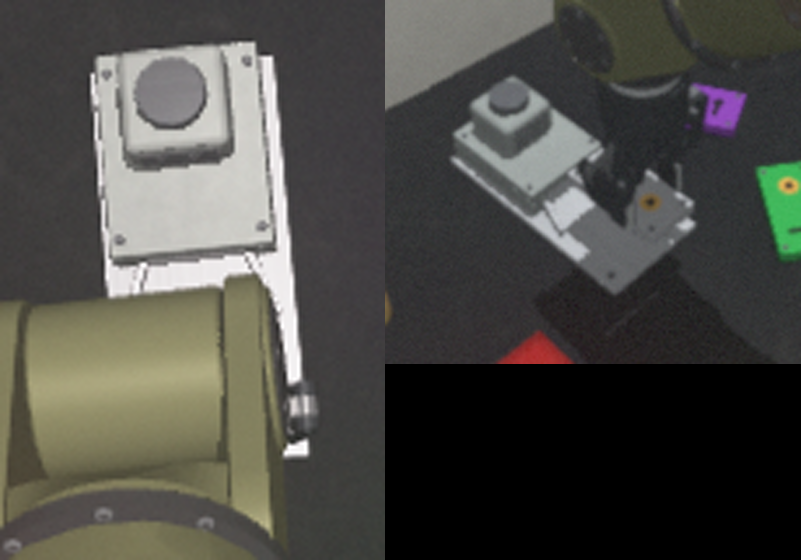

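The case is held, tail visible at (660,205), above the base plate, with its nose hidden behind the gripper. The arm covers the case in the top view. I lower it, watching the force.

```bash
python3 -m handwheel '[{"grip":50,"dx":0.001,"dy":0,"dz":0.019,"wx":0,"wy":0,"wz":0},{"grip":50,"dx":0,"dy":0,"dz":0.019,"wx":0,"wy":0,"wz":0},{"grip":50,"dx":0,"dy":0,"dz":0.010,"wx":0,"wy":0,"wz":0},{"grip":50,"dx":0,"dy":0,"dz":0.004,"wx":0,"wy":0,"wz":0},{"grip":50,"dx":0,"dy":0,"dz":0.002,"wx":0,"wy":0,"wz":0},{"grip":50,"dx":0,"dy":0,"dz":0,"wx":0,"wy":0,"wz":0},{"grip":50,"dx":0,"dy":0,"dz":0,"wx":0,"wy":0,"wz":0}]'; python3 -m handwheel '[{"grip":50,"dx":0,"dy":0,"dz":0.002,"wx":0,"wy":0,"wz":0},{"grip":50,"dx":0,"dy":0,"dz":0,"wx":0,"wy":0,"wz":0},{"grip":50,"dx":0,"dy":0,"dz":0,"wx":0,"wy":0,"wz":0}]'
```

```text
t: 5.92
eef_pos: [0.4714, 0.0977, 0.0185]
eef_rot: [-0.0, 0.999, 0.054, 0.0]
force: [0.3, 0.4, -1.5]
grip_width: 0.605
grasp_force: 63.6
t: 6.17
eef_pos: [0.4712, 0.0977, 0.0161]
eef_rot: [-0.0, 0.999, 0.054, 0.0]
force: [0.2, 0.8, -2.0]
grip_width: 0.611
grasp_force: 63.6
```

```bash
python3 -m handwheel '[{"grip":50,"dx":0,"dy":0,"dz":0.002,"wx":0,"wy":0,"wz":0},{"grip":50,"dx":0,"dy":0,"dz":0.002,"wx":0,"wy":0,"wz":0},{"grip":50,"dx":0,"dy":0,"dz":0,"wx":0,"wy":0,"wz":0},{"grip":50,"dx":0,"dy":0,"dz":0,"wx":0,"wy":0,"wz":0}]'; python3 - <<'E'
from h import *
T=np.radians(6.2)
need(.5854-.08*np.cos(T),.1103-.08*np.sin(T),.012,6.2)
E
```

```text
t: 6.5
eef_pos: [0.471, 0.0977, 0.0117]
eef_rot: [0.0, 0.999, 0.054, -0.0]
force: [0.1, 0.8, -1.5]
grip_width: 0.611
grasp_force: 63.7
pos [0.471  0.0977 0.0117] hdg 6.24 wz 0.0006 after-turn dx,dy,dz 0.0351 -0.0001 -0.0003 F [ 0.08  0.81 -1.5 ] w 0.611 t 6.5
```

```bash
python3 -m handwheel '[{"grip":50,"dx":0.004,"dy":0,"dz":0,"wx":0,"wy":0,"wz":0},{"grip":50,"dx":0.004,"dy":0,"dz":0,"wx":0,"wy":0,"wz":0},{"grip":50,"dx":0.004,"dy":0,"dz":0,"wx":0,"wy":0,"wz":0},{"grip":50,"dx":0.004,"dy":0,"dz":0,"wx":0,"wy":0,"wz":0},{"grip":50,"dx":0.004,"dy":0,"dz":0,"wx":0,"wy":0,"wz":0},{"grip":50,"dx":0,"dy":0,"dz":0,"wx":0,"wy":0,"wz":0}]'; python3 -m handwheel '[{"grip":50,"dx":0.002,"dy":0,"dz":0,"wx":0,"wy":0,"wz":0},{"grip":50,"dx":0.002,"dy":0,"dz":0,"wx":0,"wy":0,"wz":0},{"grip":50,"dx":0.002,"dy":0,"dz":0,"wx":0,"wy":0,"wz":0},{"grip":50,"dx":0,"dy":0,"dz":0,"wx":0,"wy":0,"wz":0}]'
```

```text
t: 7.0
eef_pos: [0.4917, 0.0999, 0.0118]
eef_rot: [-0.0, 0.999, 0.054, 0.0]
force: [0.0, -0.1, -1.9]
grip_width: 0.606
grasp_force: 63.6
t: 7.33
eef_pos: [0.4972, 0.1006, 0.0118]
eef_rot: [-0.0, 0.999, 0.054, 0.0]
force: [0.2, 0.4, -1.3]
grip_width: 0.61
grasp_force: 63.6
```

```bash
python3 - <<'E'
from h import *
T=np.radians(6.2)
need(.5854-.08*np.cos(T),.1103-.08*np.sin(T),.012,6.2)
a=eyes.capture("top")[150:310,210:320];b=eyes.capture("scene")[190:330,210:370]
a=cv2.resize(a,None,fx=3.5,fy=3.5,interpolation=2);b=cv2.resize(b,None,fx=2.5,fy=2.5,interpolation=2)
c=np.zeros((560,a.shape[1]+b.shape[1],3),np.uint8);c[:a.shape[0],:a.shape[1]]=a;c[:b.shape[0],a.shape[1]:]=b;cv2.imwrite("pics/m2.png",c)
E
```

```text
pos [0.4972 0.1006 0.0118] hdg 6.23 wz 0.0006 after-turn dx,dy,dz 0.0087 -0.0001 -0.0002 F [ 0.16  0.43 -1.32] w 0.61 t 7.33
```

View pics/m2.png

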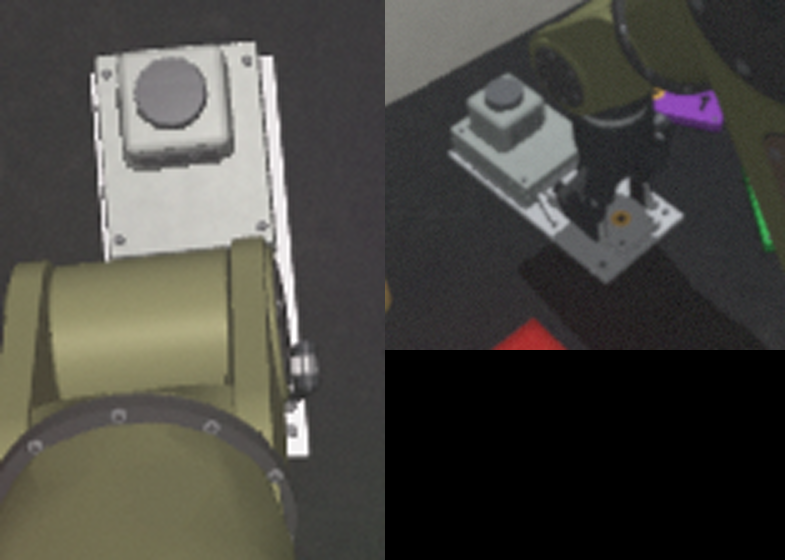

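The scene view shows the case low over the base, parallel with it, its tail around (625,240) and its nose between the guides. I continue gently into the mouth.

```bash
python3 -m handwheel '[{"grip":50,"dx":0.002,"dy":0,"dz":0,"wx":0,"wy":0,"wz":0},{"grip":50,"dx":0.002,"dy":0,"dz":0,"wx":0,"wy":0,"wz":0},{"grip":50,"dx":0,"dy":0,"dz":0,"wx":0,"wy":0,"wz":0}]'; python3 -m handwheel '[{"grip":50,"dx":0.002,"dy":0,"dz":0,"wx":0,"wy":0,"wz":0},{"grip":50,"dx":0.002,"dy":0,"dz":0,"wx":0,"wy":0,"wz":0},{"grip":50,"dx":0,"dy":0,"dz":0,"wx":0,"wy":0,"wz":0}]'; python3 -m handwheel '[{"grip":50,"dx":0.002,"dy":0,"dz":0,"wx":0,"wy":0,"wz":0},{"grip":50,"dx":0.002,"dy":0,"dz":0,"wx":0,"wy":0,"wz":0},{"grip":50,"dx":0.002,"dy":0,"dz":0,"wx":0,"wy":0,"wz":0},{"grip":50,"dx":0,"dy":0,"dz":0,"wx":0,"wy":0,"wz":0}]'
```

```text
t: 7.68
eef_pos: [0.5012, 0.101, 0.0119]
eef_rot: [-0.0, 0.999, 0.054, 0.0]
force: [0.5, 0.9, -1.7]
grip_width: 0.611
grasp_force: 63.6
t: 7.93
eef_pos: [0.5052, 0.1014, 0.0118]
eef_rot: [-0.0, 0.999, 0.054, 0.0]
force: [0.5, 0.7, -1.1]
grip_width: 0.61
grasp_force: 63.6
t: 8.27
eef_pos: [0.5112, 0.1021, 0.0118]
eef_rot: [-0.0, 0.999, 0.054, 0.0]
force: [-0.8, 1.0, -2.6]
grip_width: 0.606
grasp_force: 63.6
```

```bash
python3 -m handwheel '[{"grip":50,"dx":0.002,"dy":0,"dz":0,"wx":0,"wy":0,"wz":0},{"grip":50,"dx":0.002,"dy":0,"dz":0,"wx":0,"wy":0,"wz":0},{"grip":50,"dx":0.001,"dy":0,"dz":0,"wx":0,"wy":0,"wz":0},{"grip":50,"dx":0,"dy":0,"dz":0.0005,"wx":0,"wy":0,"wz":0},{"grip":50,"dx":0,"dy":0,"dz":0,"wx":0,"wy":0,"wz":0}]'; python3 -m handwheel '[{"grip":80,"dx":0,"dy":0,"dz":0,"wx":0,"wy":0,"wz":0},{"grip":80,"dx":0,"dy":0,"dz":0,"wx":0,"wy":0,"wz":0},{"grip":80,"dx":0,"dy":0,"dz":0,"wx":0,"wy":0,"wz":0},{"grip":80,"dx":0,"dy":0,"dz":0,"wx":0,"wy":0,"wz":0},{"grip":80,"dx":0,"dy":0,"dz":-0.02,"wx":0,"wy":0,"wz":0},{"grip":80,"dx":0,"dy":0,"dz":-0.04,"wx":0,"wy":0,"wz":0},{"grip":50,"dx":-0.02,"dy":0,"dz":-0.02,"wx":0,"wy":0,"wz":0},{"grip":0,"dx":-0.035,"dy":0,"dz":0,"wx":0,"wy":0,"wz":0},{"grip":0,"dx":-0.025,"dy":0,"dz":0,"wx":0,"wy":0,"wz":0},{"grip":0,"dx":0,"dy":0,"dz":0,"wx":0,"wy":0,"wz":0},{"grip":0,"dx":0,"dy":0,"dz":0,"wx":0,"wy":0,"wz":0},{"grip":0,"dx":0,"dy":0,"dz":0,"wx":0,"wy":0,"wz":0}]'
python3 - <<'E'
from h import *
a=eyes.capture("top")[150:310,210:320];b=eyes.capture("scene")[190:330,210:370]
a=cv2.resize(a,None,fx=3.5,fy=3.5,interpolation=2);b=cv2.resize(b,None,fx=2.5,fy=2.5,interpolation=2)
c=np.zeros((560,a.shape[1]+b.shape[1],3),np.uint8);c[:a.shape[0],:a.shape[1]]=a;c[:b.shape[0],a.shape[1]:]=b;cv2.imwrite("pics/m3.png",c)
T=np.radians(6.2)
need(.5854-.135*np.cos(T),.1103-.135*np.sin(T),.012,6.2)
E
```

```text
t: 8.68
eef_pos: [0.516, 0.1026, 0.0114]
eef_rot: [-0.0, 0.999, 0.054, 0.0]
force: [1.2, 0.2, 1.0]
grip_width: 0.607
grasp_force: 63.7
t: 9.68
eef_pos: [0.437, 0.094, 0.0916]
eef_rot: [-0.0, 0.999, 0.054, 0.001]
force: [-0.1, -0.6, 0.3]
grip_width: 0.0
grasp_force: 0.0
pos [0.437  0.094  0.0913] hdg 6.23 wz 0.0005 after-turn dx,dy,dz 0.0143 -0.0002 0.0793 F [0.09 0.17 0.38] w 0.0 t 9.78
```

View pics/m3.png

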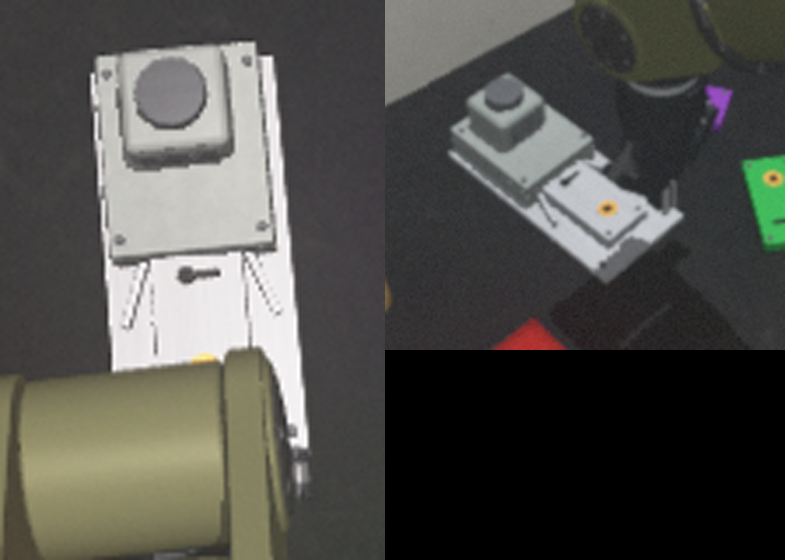

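The keyhole is at (197,273), just before the roof edge, and the case lies straight between the guides with its nose in the mouth. I lower the closed fingers behind the tail.

```bash
python3 -m handwheel '[{"grip":0,"dx":0,"dy":0,"dz":0.025,"wx":0,"wy":0,"wz":0},{"grip":0,"dx":0,"dy":0,"dz":0.025,"wx":0,"wy":0,"wz":0},{"grip":0,"dx":0,"dy":0,"dz":0.02,"wx":0,"wy":0,"wz":0},{"grip":0,"dx":0,"dy":0,"dz":0.009,"wx":0,"wy":0,"wz":0},{"grip":0,"dx":0,"dy":0,"dz":0,"wx":0,"wy":0,"wz":0},{"grip":0,"dx":0,"dy":0,"dz":0,"wx":0,"wy":0,"wz":0}]'; python3 -m handwheel '[{"grip":0,"dx":0.008,"dy":0,"dz":0,"wx":0,"wy":0,"wz":0},{"grip":0,"dx":0.008,"dy":0,"dz":0,"wx":0,"wy":0,"wz":0},{"grip":0,"dx":0.005,"dy":0,"dz":0,"wx":0,"wy":0,"wz":0},{"grip":0,"dx":0,"dy":0,"dz":0,"wx":0,"wy":0,"wz":0},{"grip":0,"dx":0,"dy":0,"dz":0,"wx":0,"wy":0,"wz":0}]'
python3 -m handwheel '[{"grip":0,"dx":0.003,"dy":0,"dz":0,"wx":0,"wy":0,"wz":0},{"grip":0,"dx":0.003,"dy":0,"dz":0,"wx":0,"wy":0,"wz":0},{"grip":0,"dx":0,"dy":0,"dz":0,"wx":0,"wy":0,"wz":0},{"grip":0,"dx":0,"dy":0,"dz":0,"wx":0,"wy":0,"wz":0}]'
python3 - <<'E'
from h import *
T=np.radians(6.2)
need(.5854-.11*np.cos(T),.1103-.11*np.sin(T),.013,6.2)
E
```

```text
t: 10.28
eef_pos: [0.4366, 0.0939, 0.0125]
eef_rot: [0.0, 0.999, 0.054, -0.0]
force: [-0.4, -0.8, 0.4]
grip_width: 0.002
grasp_force: 0.0
t: 10.7
eef_pos: [0.4575, 0.0962, 0.0125]
eef_rot: [-0.0, 0.999, 0.054, 0.0]
force: [-0.7, -0.6, -0.7]
grip_width: 0.0
grasp_force: 0.0
t: 11.03
eef_pos: [0.4631, 0.0969, 0.0122]
eef_rot: [0.0, 0.999, 0.054, -0.0]
force: [-0.3, 0.1, -0.1]
grip_width: 0.001
grasp_force: 0.0
pos [0.4631 0.0969 0.0122] hdg 6.24 wz 0.0006 after-turn dx,dy,dz 0.013 -0.0002 -0.0008 F [-0.25  0.06 -0.1 ] w 0.001 t 11.03
```

```bash
python3 -m handwheel '[{"grip":0,"dx":0.002,"dy":0,"dz":0,"wx":0,"wy":0,"wz":0},{"grip":0,"dx":0.002,"dy":0,"dz":0,"wx":0,"wy":0,"wz":0},{"grip":0,"dx":0.002,"dy":0,"dz":0,"wx":0,"wy":0,"wz":0}]';python3 -m handwheel '[{"grip":0,"dx":0.002,"dy":0,"dz":0,"wx":0,"wy":0,"wz":0},{"grip":0,"dx":0.002,"dy":0,"dz":0,"wx":0,"wy":0,"wz":0}]';python3 -m handwheel '[{"grip":0,"dx":0.002,"dy":0,"dz":0,"wx":0,"wy":0,"wz":0},{"grip":0,"dx":0.002,"dy":0,"dz":0,"wx":0,"wy":0,"wz":0}]';python3 -m handwheel '[{"grip":0,"dx":0.002,"dy":0,"dz":0,"wx":0,"wy":0,"wz":0},{"grip":0,"dx":0.002,"dy":0,"dz":0,"wx":0,"wy":0,"wz":0}]'
```

```text
t: 11.28
eef_pos: [0.4692, 0.0975, 0.0123]
eef_rot: [0.0, 0.999, 0.054, 0.0]
force: [0.7, 0.5, -0.6]
grip_width: -0.002
grasp_force: 0.0
t: 11.45
eef_pos: [0.4732, 0.0979, 0.0123]
eef_rot: [0.0, 0.999, 0.054, -0.0]
force: [-2.3, 0.3, 0.9]
grip_width: -0.0
grasp_force: 0.9
t: 11.62
eef_pos: [0.477, 0.0984, 0.0122]
eef_rot: [-0.0, 0.999, 0.054, -0.0]
force: [-2.0, -0.1, 1.2]
grip_width: -0.003
grasp_force: 0.8
t: 11.78
eef_pos: [0.4811, 0.0988, 0.0123]
eef_rot: [0.0, 0.999, 0.054, -0.0]
force: [-1.8, -0.4, 0.0]
grip_width: 0.003
grasp_force: 0.6
```

Contact at TCP x≈0.471 and friction of about 2 N. The nose should be near +15 mm, so I go on in small steps.

```bash
python3 -m handwheel '[{"grip":0,"dx":0.002,"dy":0,"dz":0,"wx":0,"wy":0,"wz":0},{"grip":0,"dx":0.002,"dy":0,"dz":0,"wx":0,"wy":0,"wz":0},{"grip":0,"dx":0.002,"dy":0,"dz":0,"wx":0,"wy":0,"wz":0},{"grip":0,"dx":0.001,"dy":0,"dz":0,"wx":0,"wy":0,"wz":0}]'|grep -E "pos|force";for i in 1; do python3 -m handwheel '[{"grip":0,"dx":0.001,"dy":0,"dz":0,"wx":0,"wy":0,"wz":0},{"grip":0,"dx":0.001,"dy":0,"dz":0,"wx":0,"wy":0,"wz":0}]'|grep -E "pos|force"; done
```

```text
eef_pos: [0.4882, 0.0996, 0.0122]
force: [-1.6, -0.6, 0.7]
grasp_force: 0.6
eef_pos: [0.49, 0.0998, 0.0123]
force: [-1.2, -0.1, 0.1]
grasp_force: 0.6
```

```bash
python3 -m handwheel '[{"grip":0,"dx":0.001,"dy":0,"dz":0,"wx":0,"wy":0,"wz":0},{"grip":0,"dx":0.001,"dy":0,"dz":0,"wx":0,"wy":0,"wz":0}]'|grep -E "pos|force";python3 -m handwheel '[{"grip":0,"dx":0.001,"dy":0,"dz":0,"wx":0,"wy":0,"wz":0},{"grip":0,"dx":0.0007,"dy":0,"dz":0,"wx":0,"wy":0,"wz":0}]'|grep -E "pos|force"
```

```text
eef_pos: [0.492, 0.1, 0.0123]
force: [-1.4, 0.2, 0.2]
grasp_force: 0.5
eef_pos: [0.4937, 0.1002, 0.0123]
force: [-1.7, -1.3, 0.3]
grasp_force: 0.5
```

```bash
python3 -m handwheel '[{"grip":0,"dx":0.001,"dy":0,"dz":0,"wx":0,"wy":0,"wz":0},{"grip":0,"dx":0.001,"dy":0,"dz":0,"wx":0,"wy":0,"wz":0}]'|grep -E "pos|force";python3 -m handwheel '[{"grip":0,"dx":0.001,"dy":0,"dz":0,"wx":0,"wy":0,"wz":0},{"grip":0,"dx":0.0007,"dy":0,"dz":0,"wx":0,"wy":0,"wz":0}]'|grep -E "pos|force"
```

```text
eef_pos: [0.4957, 0.1004, 0.0123]
force: [-0.5, -0.2, -0.5]
grasp_force: 0.4
eef_pos: [0.4974, 0.1006, 0.0123]
force: [-0.6, 0.1, 0.4]
grasp_force: 0.5
```

```bash
python3 -m handwheel '[{"grip":0,"dx":0.001,"dy":0,"dz":0,"wx":0,"wy":0,"wz":0},{"grip":0,"dx":0.001,"dy":0,"dz":0,"wx":0,"wy":0,"wz":0}]'|grep -E "pos|force";python3 -m handwheel '[{"grip":0,"dx":0.001,"dy":0,"dz":0,"wx":0,"wy":0,"wz":0},{"grip":0,"dx":0.0007,"dy":0,"dz":0,"wx":0,"wy":0,"wz":0}]'|grep -E "pos|force"
```

```text
eef_pos: [0.4993, 0.1008, 0.0123]
force: [-1.6, -0.7, -0.5]
grasp_force: 0.4
eef_pos: [0.5011, 0.101, 0.0123]
force: [-1.3, -0.3, 0.2]
grasp_force: 0.5
```

```bash
python3 -m handwheel '[{"grip":0,"dx":0.001,"dy":0,"dz":0,"wx":0,"wy":0,"wz":0},{"grip":0,"dx":0.001,"dy":0,"dz":0,"wx":0,"wy":0,"wz":0}]'|grep -E "pos|force";python3 -m handwheel '[{"grip":0,"dx":0.001,"dy":0,"dz":0,"wx":0,"wy":0,"wz":0},{"grip":0,"dx":0.0007,"dy":0,"dz":0,"wx":0,"wy":0,"wz":0}]'|grep -E "pos|force"
```

```text
eef_pos: [0.503, 0.1012, 0.0123]
force: [-0.5, -0.7, -0.2]
grasp_force: 0.4
eef_pos: [0.5047, 0.1014, 0.0123]
force: [-1.3, -0.8, 0.8]
grasp_force: 1.0
```

```bash
python3 -m handwheel '[{"grip":0,"dx":0.0007,"dy":0,"dz":0,"wx":0,"wy":0,"wz":0}]'|grep -E "pos|force";python3 -m handwheel '[{"grip":0,"dx":0.0007,"dy":0,"dz":0,"wx":0,"wy":0,"wz":0}]'|grep -E "pos|force"
```

```text
eef_pos: [0.5052, 0.1014, 0.0123]
force: [-4.0, -0.3, 2.3]
grasp_force: 2.1
eef_pos: [0.5057, 0.1015, 0.0122]
force: [-5.7, -0.8, 4.7]
grasp_force: 3.1
```

The stop is felt from about x = 0.504. I ease in another millimetre.

```bash
python3 -m handwheel '[{"grip":0,"dx":0.0006,"dy":0,"dz":0,"wx":0,"wy":0,"wz":0},{"grip":0,"dx":0,"dy":0,"dz":0,"wx":0,"wy":0,"wz":0}]'|grep -E "pos|force"
```

```text
eef_pos: [0.5061, 0.1015, 0.0122]
force: [-6.1, -1.1, 4.6]
grasp_force: 3.2
```

```bash
python3 -m handwheel '[{"grip":0,"dx":0.0006,"dy":0,"dz":0,"wx":0,"wy":0,"wz":0},{"grip":0,"dx":0,"dy":0,"dz":0,"wx":0,"wy":0,"wz":0},{"grip":0,"dx":0,"dy":0,"dz":0,"wx":0,"wy":0,"wz":0}]'|grep -E "pos|force"
```

```text
eef_pos: [0.5064, 0.1016, 0.0122]
force: [-8.2, -1.6, 5.9]
grasp_force: 4.1
```

```bash
python3 -m handwheel '[{"grip":0,"dx":0.0004,"dy":0,"dz":0,"wx":0,"wy":0,"wz":0},{"grip":0,"dx":0,"dy":0,"dz":0,"wx":0,"wy":0,"wz":0},{"grip":0,"dx":0,"dy":0,"dz":0,"wx":0,"wy":0,"wz":0}]'|grep -E "pos|force"
python3 -m handwheel '[{"grip":0,"dx":-0.001,"dy":0,"dz":0,"wx":0,"wy":0,"wz":0},{"grip":0,"dx":-0.001,"dy":0,"dz":0,"wx":0,"wy":0,"wz":0},{"grip":0,"dx":-0.001,"dy":0,"dz":0,"wx":0,"wy":0,"wz":0},{"grip":0,"dx":-0.001,"dy":0,"dz":0,"wx":0,"wy":0,"wz":0},{"grip":0,"dx":-0.003,"dy":0,"dz":0,"wx":0,"wy":0,"wz":0},{"grip":0,"dx":-0.02,"dy":0,"dz":0,"wx":0,"wy":0,"wz":0},{"grip":0,"dx":-0.02,"dy":0,"dz":0,"wx":0,"wy":0,"wz":0},{"grip":0,"dx":-0.02,"dy":0,"dz":-0.03,"wx":0,"wy":0,"wz":0},{"grip":0,"dx":-0.02,"dy":0,"dz":-0.04,"wx":0,"wy":0,"wz":0},{"grip":0,"dx":0,"dy":0.03,"dz":-0.04,"wx":0,"wy":0,"wz":0},{"grip":0,"dx":0,"dy":0.04,"dz":-0.01,"wx":0,"wy":0,"wz":0},{"grip":0,"dx":0,"dy":0.04,"dz":0,"wx":0,"wy":0,"wz":0},{"grip":0,"dx":0,"dy":0.04,"dz":0,"wx":0,"wy":0,"wz":0},{"grip":0,"dx":0,"dy":0.03,"dz":0,"wx":0,"wy":0,"wz":0},{"grip":0,"dx":0,"dy":0,"dz":0,"wx":0,"wy":0,"wz":0},{"grip":0,"dx":0,"dy":0,"dz":0,"wx":0,"wy":0,"wz":0}]'
python3 - <<'E'
from h import *
a=eyes.capture("top");cv2.imwrite("pics/top9.png",a)
a=cv2.resize(a[150:310,210:320],None,fx=3.5,fy=3.5,interpolation=2);b=cv2.resize(eyes.capture("scene")[190:330,210:370],None,fx=2.5,fy=2.5,interpolation=2)
c=np.zeros((560,a.shape[1]+b.shape[1],3),np.uint8);c[:a.shape[0],:a.shape[1]]=a;c[:b.shape[0],a.shape[1]:]=b;cv2.imwrite("pics/m4.png",c)
E
```

```text
eef_pos: [0.5067, 0.1016, 0.0122]
force: [-9.8, -1.1, 6.5]
grasp_force: 4.9
t: 15.78
eef_pos: [0.4414, -0.0826, 0.1229]
eef_rot: [-0.0, 0.999, 0.053, 0.0]
force: [0.2, 0.4, 0.0]
grip_width: -0.005
grasp_force: 0.0
```

View pics/m4.png

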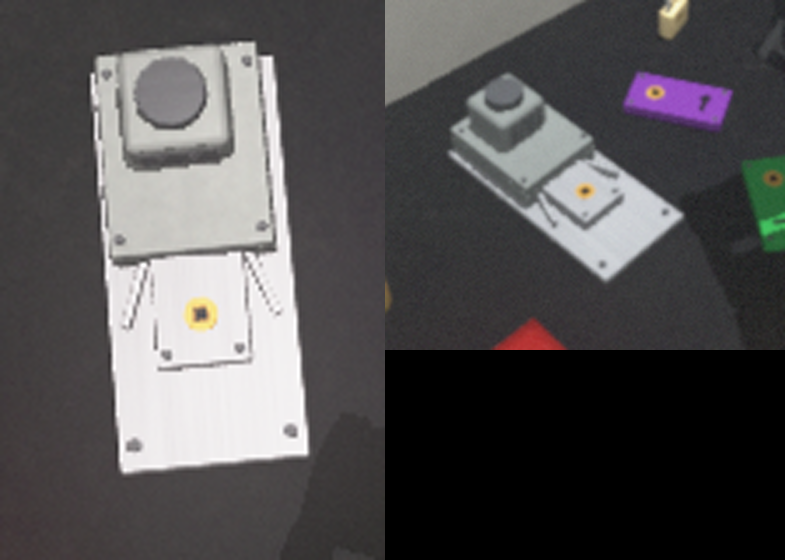

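The case lies straight in the tunnel, follower at (201,314), tail edge at about (205,363), and the arm is clear. One numeric check of the tail, then I hand in.

```bash
python3 - <<'E'
from h import *
T=np.radians(6.2)
for (x,y),off in(((201,314),.081),((205,363),.11)):
    p=onz("top",210+x/3.5-.35,150+y/3.5-.35,.022)[:2]-[.5854,.1103]
    print("nose x",p@[np.cos(T),np.sin(T)]+off,"y",p@[-np.sin(T),np.cos(T)])
print(manip.finish_job())
E
```

```text
nose x 0.038138256903921794 y -0.0006265981742074738
nose x 0.038545397120675715 y -0.0006672324685036409
the job is handed in; nothing more can be done
None
```

The job is handed in, though no verdict came back: the case lies straight in the tunnel with its nose measured at x ≈ 38 mm, where I first felt the stop. I pressed the stop in an estimated 2.5 to 3 mm (9.8 N at the wrist, friction included), then withdrew the arm clear; nothing came near the padlock, oil bottle or lock cylinder.

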